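# Stop the pump unit rocking with a wedge

### The arm

A 7-joint arm with a two-finger parallel gripper is mounted at the origin on the work surface. World frame = base frame: x ahead of the robot, y to its left, z up, the work surface at z = 0. Lengths are in m, angles in degrees, forces in N, time in s.
With the tool pointing down it reaches from about 0.425 to 0.925 m from the base axis. Payload 6.8 kg.
Tool frame: the origin (TCP) lies midway between the tips of the shut fingers; the grasp point (between the pads) lies 19 mm behind it; z points along the fingers, y is the direction in which the jaws open and shut (so a half turn about z gives the same grasp; the last joint's range is limited). The gripper opens to 85 mm and grips with 20 to 120 N. Pads are 22 mm wide; open, the fingers measure 114 mm over their backs; the gripper's body (76 mm by 85 mm) begins 54 mm behind the grasp point. The pads swing forward as they close: fully open they stand 13 mm farther back than shut.
Start: joints at [60.957, 27.33, 1.283, 89.118, -0.659, 63.558, -4.761], TCP at [0.262, -0.622, 0.231] pointing down, gripper open.
Joint ranges: [-169.35, 169.35], [-19.33, 120.38], [-80.79, 83.38], [13.8, 139.57], [-78.32, 258.32], [9.67, 109.79], [-169.56, 169.56]. Speed limits (degrees/s): [136.94, 136.94, 180, 180, 180, 180, 180].

### API

Orientations are given as a 3x3 rotation matrix whose columns are the frame's x, y, z axes.
In Python, from station import status, eyes, job gives the robot as it stands. The module is installed in compiled form; this text tells all that it offers.
- The arm moves only by the shell command python3 -m jog 'ROWS' [FORCE]. ROWS is a JSON object of lists of equal length, an entry for each row: "dp": the shift along the tool's x, y, z in cm, a list of three; "yaw": the turn about the tool's z in degrees; "hand": the finger opening in cm, from 0 to 8.54. In form: {"dp": [[dx, dy, dz], ...], "yaw": [yaw, ...], "hand": [hand, ...]}. A call has 1 to 20 rows; each row is the pose to reach, as a shift and turn from the pose commanded when the call began, along the tool's axes at that moment; what a row does not reach only later rows make up. A row lasts 1/10 s, in which the tool goes at most 50 mm and 8.59 degrees, less where a joint would pass 70% of its speed; a pose out of reach is approached as far as the arm can. A call with a gripper value outside its range is refused whole. The fingers move at their own pace and stop on an object; FORCE is the grip in N (left out, the last holds). Time passes only in rows, so rows that repeat a pose let the fingers close. It gives the time, the measured TCP pose, the force and the opening at its end, in the units of the state.
- status.read_state(): the state, without advancing time (a new reading comes with each control period).
- eyes.read_camera(name): name is "scene" or "side" or "wrist"; returns a dict with "color" (420x560x3 uint8, blue, green, red), "fx", "fy", "cx", "cy" (pixels), "world_from_camera" (4x4, takes a point from camera to world coordinates); the wrist camera has in their place "tool_from_camera" (4x4, takes a point from camera to tool coordinates, whose origin is the TCP and whose axes are the flange's). Camera axes: x right, y up, looking along -z (the intrinsics and any distortion apply to the point x, -y, -z); pixel columns grow to the right and rows downward; lengths in m; the calibration is good to about 2 mm. A picture is of the moment at which its call begins: read the wrist's pose just before it. There is no depth.
- job.sign_off(): hands the job in, once; it reports no verdict.
The state is a dict: "t": time; "joints": joint angles; "joint_vel": joint speeds; "joint_torque": joint torques, N m; "position": TCP position; "tcp_rot": TCP orientation; "contact_force": force on the tool from outside, world axes, zero at the start; "ft_torque": the same for the moment, N m; "grip_width": opening from 0.0 (shut) to 1.0 (fully open).
Only numpy, scipy, OpenCV 4.12 (cv2) and the standard library are available. Lean on these libraries where they do the work, as an engineer would, in place of code of your own. Each camera call takes 0.05 s, during which the arm holds its last target. There are 200 camera calls.

### The job

The small white pump unit rocks on the lab bench because the foot below the blue spot on its top is too short. With the fingertips, push the orange wedge, thin end first, along the bench under that foot until the unit stands level and no longer rocks when you press on the blue spot; do not lift the wedge or the unit, do not shove the unit out of its place, and leave the bottle, beaker and jar where they stand. Then take your fingers off the wedge and finish with the fingertips still pressing steadily down on the blue spot, the unit staying level under them.

Things in the scene. Friction and masses are not known exactly. Their poses are not given: they have to be found in the camera images.
- unit: White pump unit, loose, about 2 kg; case 160 (x) x 220 (y) x 90 mm on four feet 22 mm across at (+-60, +-90) mm. Underside of the case 18 mm, flat top 108 mm above the bench. Origin: on the bench plane below the middle of the case; z up. Let alone it stands level on three good feet; a press of 3 to 10 N on the blue spot tips it by 3 to 7 degrees, and it tips back. It slides at a push of roughly 10 to 20 N.
- spot (a point): Centre of the blue round spot (26 mm across) on the flat top of the unit, 108 mm above the bench, straight above the short foot. Axes as the unit's. With the wedge snug under the foot the spot does not sink when pressed; without, it sinks by about the missing height.
- short_foot (a point): Point on the bench plane straight below the middle of the short foot, at (-60, -90) mm in the unit's frame, 20 mm in from its -x and -y faces. The foot is flat, 22 mm across, and hangs 6 to 12 mm above the bench (differs from start to start, not told). Axes as the unit's.
- wedge: Orange plastic wedge, loose, 70 g, 120 mm long (x), 44 mm wide (y). Its +x end is 4 mm high, its -x end an upright flat face 22 mm high, with an even slope between. Origin: centre of its underside; z up. It starts 3 to 9 cm from the unit's -y side, pointing roughly along the unit's +y at the short foot. Sliding takes under 1 N until it meets the foot, then the push needed rises steeply past 5 N.
- wedge_nose (a point): Middle of the wedge's thin (+x) end, at its underside. Axes as the wedge's. The wedge stays where it is left, also under the pressed unit.
- bottle: Amber bottle with blue cap, 68 mm across, 150 mm high, loose, to be left where it stands. Origin: centre of its underside.
- beaker: Open glass beaker, 70 mm across, 90 mm high, loose, to be left where it stands. Origin: centre of its underside.
- jar: Small glass jar with white cap, 44 mm across, 60 mm high, loose, to be left where it stands. Origin: centre of its underside.
Mind the look-alikes: they are no part of the job. Of the things like the wedge, leave any that is grey; of the rest the larger one is meant.

How it is judged:
By the outcome, as a careful person would: the job done as asked, in the order asked, and still so for the second after the job is handed in, while the arm keeps its last pose, push and grip.
It also fails if it takes over 58 s, if anything falls off the work surface, if the arm or the gripper's body presses on something with over 40 N, if the wrist force passes 120 N, or if a joint passes its speed limit or range.

## Working session

There is one attempt and no reset: what is moved stays moved. The work goes in short steps, Python scripts to look and compute and a shell command to move; the robot and the scene stay as the last step left them, time stands still between calls to the robot, and variables do not carry over. Pictures are saved under pics/ and viewed, about 8 in all and at most 12, crops included, and the job is handed in when it is done.

```bash
mkdir -p pics; cat > h.py <<'E'
import numpy as np, cv2
from station import status, eyes, job
def snap(n,f=None):
    s=status.read_state(); c=eyes.read_camera(n)
    if f: cv2.imwrite('pics/'+f,c['color'])
    if 'world_from_camera' in c: T=np.array(c['world_from_camera'])
    else:
        W=np.eye(4);W[:3,:3]=s['tcp_rot'];W[:3,3]=s['position'];T=W@np.array(c['tool_from_camera'])
    c['T']=T; return c
def ray(c,u,v):
    d=c['T'][:3,:3]@np.array([(u-c['cx'])/c['fx'],-(v-c['cy'])/c['fy'],-1.]); return c['T'][:3,3],d
def onz(c,u,v,z):
    o,d=ray(c,u,v); return o+d*(z-o[2])/d[2]
def tri(c1,p1,c2,p2):
    A=[];b=[]
    for c,p in((c1,p1),(c2,p2)):
        o,d=ray(c,*p); d=d/np.linalg.norm(d);M=np.eye(3)-np.outer(d,d);A.append(M);b.append(M@o)
    return np.linalg.lstsq(np.vstack(A),np.hstack(b),rcond=None)[0]
def proj(c,P):
    q=np.linalg.inv(c['T'])@np.r_[P,1]; return np.array([c['cx']+c['fx']*q[0]/-q[2],c['cy']-c['fy']*q[1]/-q[2]])
E
python3 - <<'E'
from h import *
import pickle
cs={n:snap(n) for n in('scene','side','wrist')}
pickle.dump(cs,open('c0.pkl','wb'))
print({k:(type(v)) for k,v in cs['scene'].items()}, [k for k in cs['wrist']])
s=status.read_state();print(s['t'],s['position'],np.round(s['tcp_rot'],3).tolist(),s['contact_force'])
cv2.imwrite('pics/a.png',cs['scene']['color']);cv2.imwrite('pics/b.png',cs['side']['color'])
for n,c in cs.items(): print(n,c['T'].round(3).tolist(),c['fx'],c['cx'],c['cy'])
E
```

```text
{'color': <class 'numpy.ndarray'>, 'fx': <class 'float'>, 'fy': <class 'float'>, 'cx': <class 'float'>, 'cy': <class 'float'>, 'world_from_camera': <class 'numpy.ndarray'>, 'T': <class 'numpy.ndarray'>} ['color', 'fx', 'fy', 'cx', 'cy', 'tool_from_camera', 'T']
0.15 [ 0.2619204  -0.6216033   0.23053087] [[0.922, 0.388, -0.001], [0.388, -0.922, 0.001], [-0.0, -0.001, -1.0]] [-0.94653401 -1.2605747  -0.21930918]
scene [[0.56, -0.651, 0.513, 1.16], [0.829, 0.429, -0.36, -0.335], [0.014, 0.626, 0.78, 0.908], [0.0, 0.0, 0.0, 1.0]] 441.8981339597463 280.21103922823266 211.14555399734627
side [[0.995, 0.085, -0.052, 0.574], [-0.099, 0.761, -0.641, -0.501], [-0.014, 0.643, 0.766, 0.764], [0.0, 0.0, 0.0, 1.0]] 401.90573575133635 276.7753281629406 211.76352775161013
wrist [[0.389, 0.875, 0.289, 0.336], [-0.921, 0.37, 0.121, -0.591], [-0.001, -0.313, 0.95, 0.373], [0.0, 0.0, 0.0, 1.0]] 331.19778698542444 277.4694187481968 207.09332618943773
```

View pics/a.png

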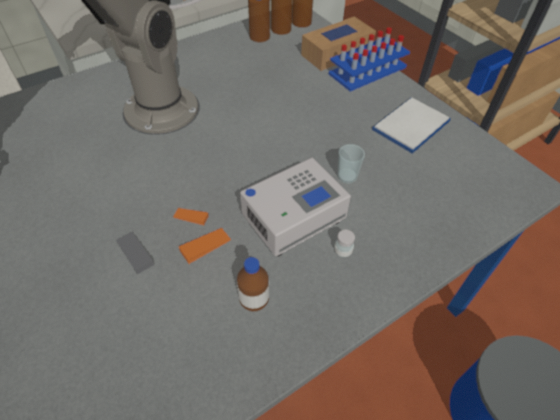

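View pics/b.png

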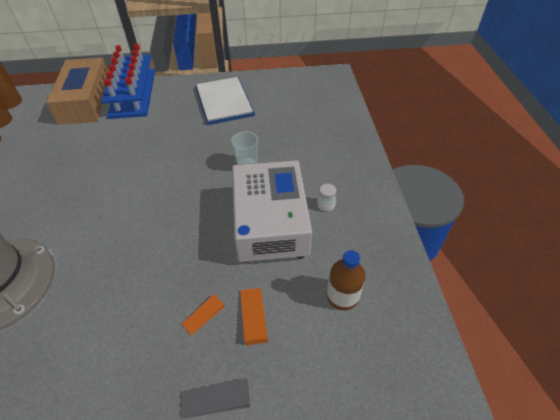

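Candidates for the wedge, as scene and side pixels: large orange (205,244)/(254,315), small orange (191,215)/(203,314), grey (135,252)/(215,398). The large orange one fits, because it isn't grey and it's the larger of the two orange ones. The blue spot is at (251,193)/(244,230). Next I'll measure and confirm in a crop.

```bash
cat > m.py <<'E'
from h import *
def comp(c,lo,hi,near=None,minA=25):
    h=cv2.cvtColor(c['color'],cv2.COLOR_BGR2HSV); m=cv2.inRange(h,lo,hi)
    n,l,st,ce=cv2.connectedComponentsWithStats(m)
    return sorted([(int(st[i,4]),ce[i],(l==i).astype(np.uint8)) for i in range(1,n) if st[i,4]>=minA],key=lambda a:-a[0])
def orange(c): return comp(c,(3,150,90),(15,255,255))
def blue(c): return comp(c,(105,140,60),(125,255,255))
def pick(L,p): return min(L,key=lambda a:np.hypot(*(a[1]-p)))
E
python3 - <<'E'
from m import *
import pickle
cs=pickle.load(open('c0.pkl','rb'));a,b=cs['scene'],cs['side']
sa=pick(blue(a),(251,193));sb=pick(blue(b),(244,230))
print('spot',sa[:2],sb[:2],tri(a,sa[1],b,sb[1]),onz(a,*sa[1],.108),onz(b,*sb[1],.108))
for c,p in((a,(205,244)),(b,(254,315))):
    w=pick(orange(c),p); k=cv2.findContours(w[2],0,1)[0][0]
    q=cv2.approxPolyDP(k,2.5,True)[:,0]; print(w[0],w[1])
    for x in q: print(x,onz(c,*x,0).round(3)[:2],onz(c,*x,.022).round(3)[:2],onz(c,*x,.004).round(3)[:2])
# unit top edges: white mask
for c,p in((a,(295,200)),(b,(270,205))):
    g=comp(c,(0,0,165),(180,50,255)); w=pick(g,p); k=cv2.findContours(w[2],0,1)[0][0]
    q=cv2.approxPolyDP(k,3,True)[:,0]; print('unit',w[0])
    for x in q: print(x,onz(c,*x,.108).round(3)[:2])
def z(c,x,y,w,h,k): return cv2.resize(c['color'][y:y+h,x:x+w],None,fx=k,fy=k,interpolation=2)
i=np.hstack([z(a,110,170,160,150,2.5),z(b,170,210,160,150,2.5)])
cv2.imwrite('pics/c.png',i)
cv2.imwrite('pics/c.png',i)
cv2.imwrite('pics/w.png',cs['wrist']['color'])
E
```

```text
spot (31, array([250., 192.])) (75, array([243.22666667, 229.78666667])) [0.54515509 0.00672565 0.10771942] [0.54570515 0.00619569 0.108     ] [0.54500959 0.00700333 0.108     ]
784 [203.24234694 244.73086735]
[229 238] [ 0.564 -0.072] [ 0.579 -0.078] [ 0.567 -0.073]
[219 229] [ 0.526 -0.079] [ 0.541 -0.085] [ 0.529 -0.08 ]
[180 246] [ 0.519 -0.185] [ 0.534 -0.188] [ 0.522 -0.185]
[180 250] [ 0.529 -0.19 ] [ 0.545 -0.194] [ 0.532 -0.191]
[189 262] [ 0.573 -0.187] [ 0.587 -0.191] [ 0.575 -0.188]
1178 [253.02546689 316.54244482]
[259 288] [ 0.567 -0.07 ] [ 0.567 -0.083] [ 0.567 -0.072]
[240 291] [ 0.526 -0.073] [ 0.527 -0.085] [ 0.526 -0.075]
[246 344] [ 0.533 -0.19 ] [ 0.534 -0.199] [ 0.533 -0.192]
[266 341] [ 0.572 -0.188] [ 0.572 -0.197] [ 0.572 -0.19 ]
unit 2950
[312 159] [0.537 0.198]
[252 187] [0.535 0.019]
[257 190] [0.55  0.024]
[254 197] [0.564 0.006]
[246 197] [ 0.554 -0.01 ]
[242 192] [ 0.535 -0.01 ]
[276 236] [ 0.688 -0.014]
[349 197] [0.689 0.195]
unit 37
[265 218] [0.592 0.033]
[260 209] [0.583 0.059]
[248 216] [0.557 0.043]
[253 217] [0.567 0.039]
[250 214] [0.561 0.048]
[257 210] [0.577 0.057]
```

View pics/c.png

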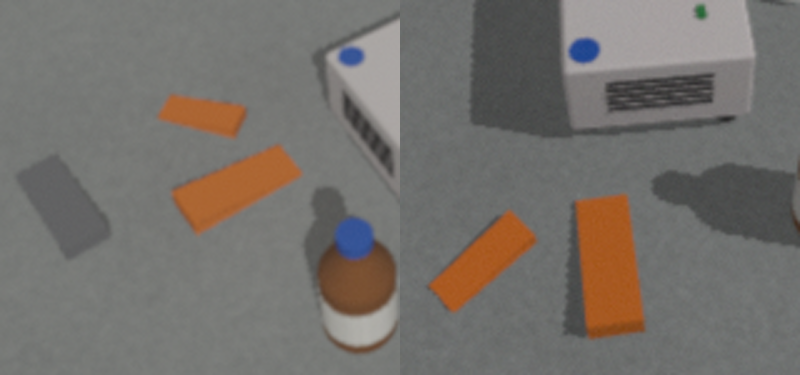

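The crop shows the large orange wedge with its upright face towards -y and its thin end towards the unit, so this is the one. The short foot is at about (0.545, 0.007). The wedge nose is at about (0.547, -0.072) and its tail at (0.552, -0.192), so its axis already points at the foot. I'll turn the tool so its y axis lies along the push, with the camera on the robot's side, and go behind the tail.

```bash
python3 -m jog '{"dp":[[41.9,-24.3,0],[41.9,-24.3,0],[41.9,-24.3,0],[41.9,-24.3,0],[41.9,-24.3,0],[41.9,-24.3,0],[41.9,-24.3,0],[41.9,-24.3,0],[41.9,-24.3,0],[41.9,-24.3,0],[41.9,-24.3,11],[41.9,-24.3,11],[41.9,-24.3,11],[41.9,-24.3,11],[41.9,-24.3,11],[41.9,-24.3,11],[41.9,-24.3,11],[41.9,-24.3,11],[41.9,-24.3,11],[41.9,-24.3,11]],"yaw":[-8,-16,-24,-32,-40,-48,-56,-64,-72,-80,-88,-96,-104,-112,-120,-128,-136,-144,-152,-159.6],"hand":[0,0,0,0,0,0,0,0,0,0,0,0,0,0,0,0,0,0,0,0]}' 40; python3 - <<'E'
from m import *
c=snap('scene');b=snap('side');s=status.read_state()
print(s['position'],np.round(s['tcp_rot'],3).tolist(),s['joints'],s['contact_force'])
cv2.imwrite('pics/d.png',b['color'])
for q in (c,b): print([(w[0],w[1].round(1)) for w in orange(q)[:4]])
E
```

```text
t: 2.15
position: [0.5536, -0.2355, 0.121]
tcp_rot: [[-0.999, -0.048, -0.001], [-0.048, 0.999, 0.0], [0.001, 0.0, -1.0]]
contact_force: [-0.6, 0.0, -0.5]
grip_width: 0.002
[ 0.55356288 -0.2356088   0.12090009] [[-0.999, -0.043, -0.001], [-0.043, 0.999, 0.001], [0.001, 0.001, -1.0]] [ 46.58848267  33.15607333 -39.8304809  102.89683362  25.82420338
  53.42615147  88.04764241] [ 0.63008008 -0.00180526  0.12302972]
[(9794, array([461.8, 336.8])), (782, array([203.3, 244.7])), (660, array([543.6, 154.5])), (617, array([259.7,  19. ]))]
[(677, array([202.8, 314. ])), (368, array([353.9, 278.7])), (74, array([536.5, 390.8])), (49, array([ 3.1, 75.1]))]
```

View pics/d.png

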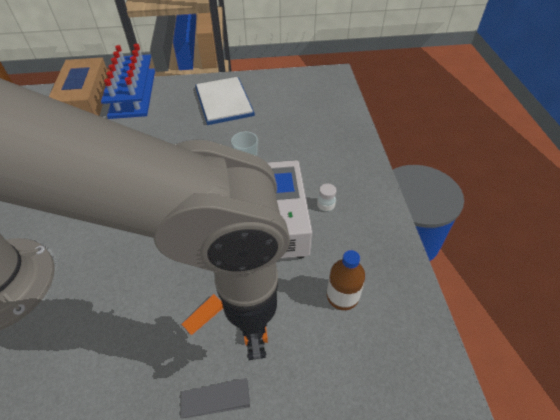

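The side view shows the gripper behind the wedge tail (about 255,345), clear of the bottle and the grey block. Next I'll lower and advance.

```bash
python3 -m jog '{"dp":[[0,0,4],[0,0,8],[0,0,10.5],[0,0,11],[0,0,11],[0,1,11],[0,2,11],[0,2.5,11],[0,3,11],[0,3.5,11],[0,4,11],[0,4.5,11],[0,5,11],[0,5.5,11],[0,6,11],[0,6.5,11],[0,7,11],[0,7.5,11],[0,8,11],[0,8,11]],"yaw":[0,0,0,0,0,0,0,0,0,0,0,0,0,0,0,0,0,0,0,0],"hand":[0,0,0,0,0,0,0,0,0,0,0,0,0,0,0,0,0,0,0,0]}'; cat > w.py <<'E'
from m import *
c=snap('scene');w=pick(orange(c),(240,225)) 
import sys
L=[o for o in orange(c) if 300<o[0]<1200 and 180<o[1][0]<330 and 150<o[1][1]<300]
for w in L:
    k=max(cv2.findContours(w[2],0,1)[0],key=len);q=cv2.approxPolyDP(k,2.5,True)[:,0]; print(w[0],w[1].round(1),[(x.tolist(),onz(c,*x,0).round(3)[:2].tolist(),onz(c,*x,.022).round(3)[:2].tolist()) for x in q])
sp=pick(blue(c),(250,192));print('spot',sp[0],sp[1],onz(c,*sp[1],.108))
s=status.read_state();print(s['position'],s['contact_force'])
if len(sys.argv)>1: cv2.imwrite('pics/'+sys.argv[1],cv2.resize(c['color'][120:320,130:400],None,fx=2.8,fy=2.8,interpolation=2))
E
python3 w.py e.png
```

```text
t: 4.25
position: [0.551, -0.1551, 0.0118]
tcp_rot: [[-0.999, -0.043, 0.001], [-0.043, 0.999, -0.0], [-0.001, -0.0, -1.0]]
contact_force: [0.9, -2.0, 2.6]
grip_width: 0.001
694 [221.5 235.1] [([244, 227], [0.556, -0.023], [0.57, -0.03]), ([235, 220], [0.523, -0.031], [0.539, -0.038]), ([202, 237], [0.524, -0.127], [0.54, -0.132]), ([202, 246], [0.549, -0.14], [0.563, -0.144]), ([207, 252], [0.571, -0.138], [0.585, -0.143]), ([244, 231], [0.566, -0.029], [0.581, -0.037])]
spot 31 [250. 192.] [0.54570515 0.00619569 0.108     ]
[ 0.55088577 -0.15521517  0.0116145 ] [ 1.45120498 -1.7674858   2.27352261]
```

View pics/e.png

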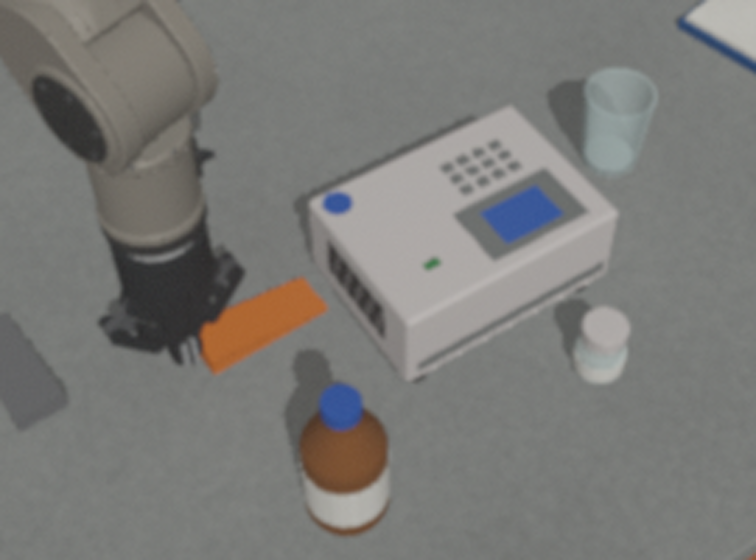

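The wedge moves straight with the fingers on its tail and its nose (now about 320,292 in the crop) heading under the spot. I'll keep pushing.

```bash
python3 -m jog '{"dp":[[0,0.4,0],[0,0.8,0],[0,1.2,0],[0,1.6,0],[0,2,0],[0,2.4,0],[0,2.8,0],[0,2.8,0],[0,2.8,0]],"yaw":[0,0,0,0,0,0,0,0,0],"hand":[0,0,0,0,0,0,0,0,0]}'; python3 w.py; python3 -m jog '{"dp":[[0,0.1,0],[0,0.2,0],[0,0.3,0],[0,0.4,0]],"yaw":[0,0,0,0],"hand":[0,0,0,0]}';python3 -m jog '{"dp":[[0,0.1,0],[0,0.2,0],[0,0.3,0],[0,0.4,0]],"yaw":[0,0,0,0],"hand":[0,0,0,0]}'
```

```text
t: 5.2
position: [0.549, -0.1266, 0.011]
tcp_rot: [[-0.999, -0.044, -0.0], [-0.044, 0.999, 0.001], [0.0, 0.001, -1.0]]
contact_force: [0.9, -0.4, 0.7]
grip_width: -0.005
610 [229.3 230.5] [([242, 216], [0.522, -0.009], [0.538, -0.017]), ([212, 231], [0.522, -0.097], [0.537, -0.103]), ([212, 240], [0.546, -0.11], [0.561, -0.116]), ([217, 246], [0.569, -0.109], [0.583, -0.114]), ([250, 227], [0.564, -0.01], [0.579, -0.018])]
spot 32 [250.125 192.   ] [0.54587003 0.00644628 0.108     ]
[ 0.54883117 -0.12671459  0.01091171] [ 0.30063821  0.07193619 -0.0067654 ]
t: 5.65
position: [0.5488, -0.1232, 0.0111]
tcp_rot: [[-0.999, -0.043, -0.0], [-0.043, 0.999, 0.0], [0.0, 0.0, -1.0]]
contact_force: [-0.3, 0.3, -0.3]
grip_width: 0.001
t: 6.05
position: [0.5489, -0.1201, 0.0113]
tcp_rot: [[-0.999, -0.042, -0.0], [-0.042, 0.999, -0.001], [0.0, -0.001, -1.0]]
contact_force: [0.4, -2.7, -0.5]
grip_width: 0.002
```

```bash
python3 -m jog '{"dp":[[0,0.1,0],[0,0.2,0],[0,0.3,0],[0,0.3,0]],"yaw":[0,0,0,0],"hand":[0,0,0,0]}'|egrep 'pos|for';python3 -m jog '{"dp":[[0,0.1,0],[0,0.2,0],[0,0.3,0],[0,0.3,0]],"yaw":[0,0,0,0],"hand":[0,0,0,0]}'|egrep 'pos|for'
```

```text
position: [0.5488, -0.1188, 0.0114]
contact_force: [0.4, -7.4, 0.4]
position: [0.5486, -0.1167, 0.0114]
contact_force: [1.1, -8.7, -0.3]
```

```bash
python3 w.py f.png
```

```text
555 [231.3 229.3] [([243, 216], [0.524, -0.007], [0.539, -0.015]), ([216, 229], [0.522, -0.086], [0.537, -0.092]), ([216, 239], [0.549, -0.101], [0.564, -0.106]), ([220, 244], [0.568, -0.1], [0.582, -0.105]), ([250, 227], [0.564, -0.01], [0.579, -0.018])]
spot 35 [250.4        191.68571429] [0.54537777 0.00752419 0.108     ]
[ 0.54854702 -0.11663584  0.01132591] [ 0.25092482 -8.19764734 -0.24125751]
```

View pics/f.png

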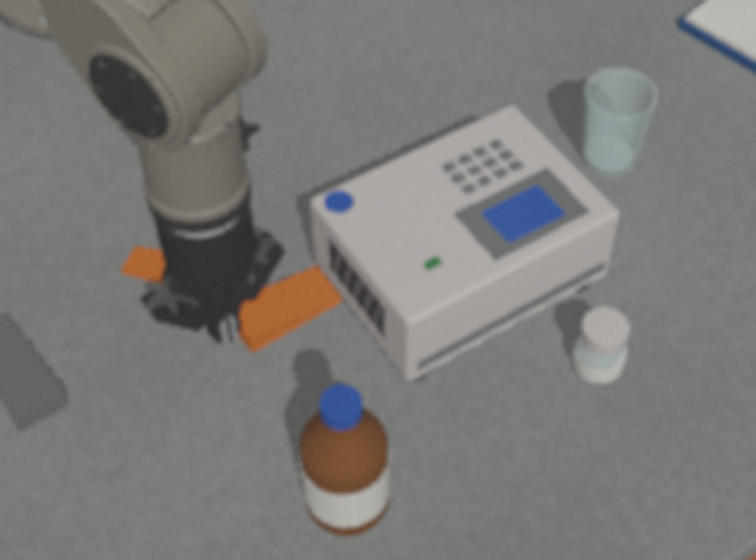

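The wedge stopped against the foot at about 8 N with the spot shifted by less than half a pixel. I'll back off, raise and check the wedge and the unit.

```bash
python3 -m jog '{"dp":[[0,-1,0],[0,-3,0],[0,-3,0],[0,-3,-5],[0,-3,-10],[0,-3,-14],[0,-3,-14],[0,-3,-14]],"yaw":[0,0,0,0,0,0,0,0],"hand":[0,0,0,0,0,0,0,0]}'; python3 w.py; python3 - <<'E'
from m import *
s=status.read_state();d=np.array([.5455,.007,.125])-s['position'];print('to spot, tool cm',(np.array(s['tcp_rot']).T@d*100).round(2))
E
```

```text
t: 7.7
position: [0.5504, -0.1427, 0.1521]
tcp_rot: [[-0.999, -0.043, 0.002], [-0.043, 0.999, -0.0], [-0.002, -0.0, -1.0]]
contact_force: [0.4, -0.6, -0.2]
grip_width: 0.001
600 [230.  229.4] [([243, 216], [0.524, -0.007], [0.539, -0.015]), ([211, 229], [0.515, -0.096], [0.53, -0.102]), ([220, 244], [0.568, -0.1], [0.582, -0.105]), ([250, 227], [0.564, -0.01], [0.579, -0.018])]
317 [191.2 215.7] [([174, 215], [0.422, -0.155], [0.44, -0.159]), ([203, 223], [0.487, -0.104], [0.503, -0.11]), ([207, 216], [0.472, -0.085], [0.489, -0.091]), ([204, 212], [0.456, -0.085], [0.473, -0.091]), ([192, 213], [0.442, -0.113], [0.459, -0.118]), ([178, 209], [0.409, -0.137], [0.427, -0.142])]
spot 36 [250.44444444 191.61111111] [0.54523333 0.00773845 0.108     ]
[ 0.54945839 -0.14282836  0.15078275] [-1.01989341 -0.01152591 -0.00115733]
to spot, tool cm [-0.25 14.98  2.58]
```

```bash
python3 -m jog '{"dp":[[-0.2,3,0],[-0.2,6,0],[-0.2,9,0],[-0.2,12,0],[-0.2,15,0],[-0.2,15,1.5],[-0.2,15,3],[-0.2,15,3.6],[-0.2,15,3.8],[-0.2,15,3.8],[-0.2,15,3.8]],"yaw":[0,0,0,0,0,0,0,0,0,0,0],"hand":[0,0,0,0,0,0,0,0,0,0,0]}'|egrep 'pos|for'; python3 -m jog '{"dp":[[0,0,0.1],[0,0,0.2],[0,0,0.3],[0,0,0.3]],"yaw":[0,0,0,0],"hand":[0,0,0,0]}'|egrep 'pos|for'; python3 -m jog '{"dp":[[0,0,0.05],[0,0,0.1],[0,0,0.1]],"yaw":[0,0,0],"hand":[0,0,0]}'|egrep 'pos|for'
```

```text
position: [0.5459, 0.0059, 0.1135]
contact_force: [-0.5, -0.9, -0.9]
position: [0.5455, 0.0064, 0.1103]
contact_force: [-1.1, 0.1, -0.5]
position: [0.5455, 0.0065, 0.1093]
contact_force: [-0.1, 1.0, -0.0]
```

```bash
for i in 1; do python3 -m jog '{"dp":[[0,0,0.05],[0,0,0.1],[0,0,0.1]],"yaw":[0,0,0],"hand":[0,0,0]}'|egrep 'pos|for'; done; python3 -m jog '{"dp":[[0,0,0.05],[0,0,0.1],[0,0,0.1]],"yaw":[0,0,0],"hand":[0,0,0]}'|egrep 'pos|for'; python3 -m jog '{"dp":[[0,0,0.05],[0,0,0.1],[0,0,0.1]],"yaw":[0,0,0],"hand":[0,0,0]}'|egrep 'pos|for'
```

```text
position: [0.5455, 0.0064, 0.1082]
contact_force: [-0.1, -0.4, 0.9]
position: [0.5455, 0.0064, 0.1081]
contact_force: [-3.2, -0.6, 8.0]
position: [0.5456, 0.0065, 0.108]
contact_force: [-7.3, -1.0, 16.7]
```

The spot holds firm: 17 N at z = 0.108 without sinking. I'll ease to a moderate press and check.

```bash
python3 -m jog '{"dp":[[0,0,-0.05],[0,0,-0.1],[0,0,-0.1],[0,0,-0.1],[0,0,-0.1]],"yaw":[0,0,0,0,0],"hand":[0,0,0,0,0]}'|egrep 'pos|for'; python3 w.py; python3 - <<'E'
from m import *
b=snap('side');s=status.read_state();print(s['contact_force'],s['position'])
w=snap('wrist'); a=snap('scene')
z=lambda c,x,y,w,h,k: cv2.resize(c['color'][y:y+h,x:x+w],(w*k,h*k),interpolation=2)
cv2.imwrite('pics/g.png',np.hstack([z(a,180,140,190,160,2),z(b,180,130,190,200,2)[:320]]))
import pickle
cs=pickle.load(open('c0.pkl','rb'))
def u(c):
    g=comp(c,(0,0,165),(180,50,255)); w=pick(g,(295,200)); k=cv2.findContours(w[2],0,1)[0][0]; return cv2.approxPolyDP(k,3,True)[:,0].tolist()
print(u(cs['scene']));print(u(a))
E
```

```text
position: [0.5455, 0.0064, 0.1081]
contact_force: [-3.6, -0.5, 8.5]
600 [230.  229.4] [([243, 216], [0.524, -0.007], [0.539, -0.015]), ([211, 229], [0.515, -0.096], [0.53, -0.102]), ([220, 244], [0.568, -0.1], [0.582, -0.105]), ([250, 227], [0.564, -0.01], [0.579, -0.018])]
324 [191.3 215.6] [([174, 216], [0.425, -0.156], [0.443, -0.16]), ([203, 223], [0.487, -0.104], [0.503, -0.11]), ([207, 214], [0.466, -0.082], [0.483, -0.088]), ([178, 209], [0.409, -0.137], [0.427, -0.142])]
spot 261 [316.3908046  195.75862069] [0.64307989 0.13246192 0.108     ]
[0.54555573 0.00645801 0.10811553] [-2.9966793  -0.29664874  8.84436715]
[-3.69518957 -0.7405789   8.77266178] [0.54555823 0.00644193 0.10810223]
[[312, 159], [252, 187], [257, 190], [254, 197], [246, 197], [242, 192], [276, 236], [349, 197]]
[[313, 159], [259, 183], [253, 197], [242, 192], [277, 237], [276, 249], [346, 211], [350, 196]]
```

View pics/g.png

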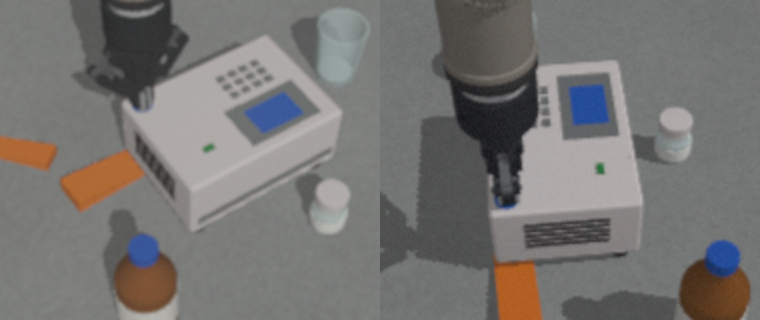

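The pictures show the fingertips on the spot (side crop 507,200) and the unit level. The wedge is under the short foot, and the bottle and jar haven't moved. I'll hold briefly, then hand in.

```bash
python3 -m jog '{"dp":[[0,0,0],[0,0,0],[0,0,0],[0,0,0],[0,0,0],[0,0,0],[0,0,0],[0,0,0],[0,0,0],[0,0,0]],"yaw":[0,0,0,0,0,0,0,0,0,0],"hand":[0,0,0,0,0,0,0,0,0,0]}'; python3 -c "
from station import job;print(job.sign_off())"
```

```text
t: 12.15
position: [0.5455, 0.0065, 0.1081]
tcp_rot: [[-0.999, -0.043, 0.0], [-0.043, 0.999, -0.001], [-0.0, -0.001, -1.0]]
contact_force: [-3.4, -0.9, 7.6]
grip_width: -0.002
the job is handed in; nothing more can be done
None
```

I pushed the large orange wedge, thin end first, under the short foot until the push reached about 8–9 N. I then took the fingers off it and moved them to the blue spot. The job was handed in at 12.15 s with the fingertips pressing down at about 8 N.

- **Rocking:** the spot stayed at z = 0.108 m under presses up to 17 N, so it no longer sinks. It also held steady for the last second before hand-in.
- **Level and place:** in the scene camera the corners of the case I could match are within about 1 pixel of where they started. The spot shifted by about 1–2 mm from the wedging push. I had no direct tilt measurement, so "level" rests on these pixel positions and the spot height.
- **Wedge and other things:** the wedge stayed put when I took the fingers away and under the press. The bottle, beaker and jar were not touched. I checked them only by eye in the final crops, and the beaker was largely hidden in the side view.
- **Sideways force:** a pull of about 3.5 N remains at the fingertips in the final press, well below the 10–20 N at which the unit slides.

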